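# Transfer the stain bottles to the bench rack in sequence

### The arm

A 6-joint arm with a two-finger parallel gripper is mounted at the origin on the work surface. World frame = base frame: x ahead of the robot, y to its left, z up, the work surface at z = 0. Lengths are in m, angles in degrees, forces in N, time in s.
With the tool pointing down it reaches from about 0.325 to 0.75 m from the base axis. Payload 7.6 kg.
Tool frame: the origin (TCP) lies between the finger pads; the fingertips stand 22 mm ahead of it and the grasp point (between the pads) lies 3 mm ahead of it (env.tip_reach is the distance from the TCP to the fingertips, in m); z points along the fingers, y is the line along which they close (so a half turn about z gives the same grasp; the last joint's range is limited). The gripper opens to 85 mm and grips with 20 to 120 N. Pads are 22 mm wide; open, the fingers measure 114 mm over their backs; the gripper's body (76 mm by 85 mm) begins 54 mm behind the grasp point. The pads swing forward as they close: fully open they stand 13 mm farther back than shut.
Start: joints at [-69.402, 2.991, 80.254, -0, 96.75, -4.028], TCP at [0.219, -0.477, 0.253] pointing down, gripper open.
Joint ranges: [-166.34, 166.34], [-52.06, 124.39], [6.96, 135.62], [-60.46, 240.46], [14.63, 156.25], [-167.68, 167.68]. Speed limits (degrees/s): [147.25, 147.25, 172.46, 180, 180, 180].

### API

Orientations are given as [roll, pitch, yaw] about the fixed x, y, z axes, in that order (R = Rz(yaw) Ry(pitch) Rx(roll)).
In Python, from station import status, capture, workorder, env gives the robot as it stands.
- The arm moves only by the shell command python3 -m handwheel 'ROWS' [FORCE]. ROWS is a JSON object of lists of equal length, an entry for each row: "gripper": the opening, from -1 (shut) to 1 (fully open); "travel": the shift along the tool's x, y, z normalised to -1 to 1, where 1 is 0.02 m, a list of three; "rotation": the turn, a rotation vector about the tool's x, y, z normalised to -1 to 1, where 1 is 0.08 rad, a list of three. In form: {"gripper": [gripper, ...], "travel": [[dx, dy, dz], ...], "rotation": [[wx, wy, wz], ...]}. A call has 1 to 8 rows; each row shifts and turns the commanded pose from where the row before left it, along the tool's axes as they then stand; what a row does not reach is not made up. A row lasts 1/12 s, in which the tool goes at most 41.7 mm and 7.16 degrees, less where a joint would pass 70% of its speed; a pose out of reach is approached as far as the arm can. A call with a number of a shift or a turn outside -1 to 1 is refused whole. A call with a gripper value outside its range is refused whole. The fingers move at their own pace and stop on an object; FORCE is the grip in N (left out, the last holds). Time passes only in rows, so rows that do not move let the fingers close. It gives the time, the measured TCP pose, the force, the opening and the grip force at its end, in the units of the state.
- status.get_obs(): the state, without advancing time (a new reading comes with each control period).
- capture(name): name is "scene" or "top" or "wrist"; returns a dict with "color" (420x560x3 uint8, red, green, blue), "K" (3x3 intrinsics, pixels), "pose" (4x4, takes a point from camera to world coordinates). Camera axes: x right, y down, z forward; pixel columns grow to the right and rows downward; lengths in m; the calibration is good to about 2 mm. A picture is of the moment at which its call begins. There is no depth.
- workorder.hand_in(): hands the job in; it is judged then, once.
The state is a dict: "t": time; "joint_positions": joint angles; "qvel": joint speeds; "tau": joint torques, N m; "position": TCP position; "eef_rot": TCP orientation; "force": force on the tool from outside, world axes, zero at the start; "ft_torque": the same for the moment, N m; "gripper_width": finger opening in m; "gripper_force": force on a finger pad.
Only numpy, scipy, OpenCV 4.12 (cv2) and the standard library are available. Lean on these libraries where they do the work, as an engineer would, in place of code of your own. Each camera call takes 0.05 s, during which the arm holds its last target. There are 200 camera calls.

### The job

The grey carrier holds the four stain bottles in the order today's staining uses them, counted from its blue end: move all four out of their drip cups into the empty white bench rack, one to a well, keeping that order counted from the white rack's own blue end. Set each bottle down upright and gently on the floor of its well, without dropping or tipping it over, and leave the petri dish, the slide box and the beaker where they are.

Things in the scene. Friction and masses are not known exactly. Their poses are not given: they have to be found in the camera images.
- bottle_violet: Loose stain dropping bottle, violet (crystal violet): round glass body 40 mm across, straight-sided to 56 mm, white blank label band, black collar (24 mm) from 63 to 75 mm, bulb in the stain's colour on top (18 mm); 89 mm tall, about 110 g. Origin: centre of its underside; z up the bottle. It starts upright in the carrier, in the drip cup of its colour.
- bottle_brown: Loose stain dropping bottle, dark brown (iodine): round glass body 40 mm across, straight-sided to 56 mm, white blank label band, black collar (24 mm) from 63 to 75 mm, bulb in the stain's colour on top (18 mm); 89 mm tall, about 110 g. Origin: centre of its underside; z up the bottle. It starts upright in the carrier, in the drip cup of its colour.
- bottle_red: Loose stain dropping bottle, red (safranin): round glass body 40 mm across, straight-sided to 56 mm, white blank label band, black collar (24 mm) from 63 to 75 mm, bulb in the stain's colour on top (18 mm); 89 mm tall, about 110 g. Origin: centre of its underside; z up the bottle. It starts upright in the carrier, in the drip cup of its colour.
- bottle_green: Loose stain dropping bottle, green (malachite green): round glass body 40 mm across, straight-sided to 56 mm, white blank label band, black collar (24 mm) from 63 to 75 mm, bulb in the stain's colour on top (18 mm); 89 mm tall, about 110 g. Origin: centre of its underside; z up the bottle. It starts upright in the carrier, in the drip cup of its colour.
- cup_violet: Fixed square drip cup, violet, standing in the carrier: 58 x 58 mm, 14 mm high, 3 mm walls and floor; it stays in the carrier, and the violet bottle starts in it. Origin: centre of its underside, which is 4 mm above the bench; its axes are parallel to the carrier's.
- cup_brown: Fixed square drip cup, brown, standing in the carrier: 58 x 58 mm, 14 mm high, 3 mm walls and floor; it stays in the carrier, and the brown bottle starts in it. Origin: centre of its underside, which is 4 mm above the bench; its axes are parallel to the carrier's.
- cup_red: Fixed square drip cup, red, standing in the carrier: 58 x 58 mm, 14 mm high, 3 mm walls and floor; it stays in the carrier, and the red bottle starts in it. Origin: centre of its underside, which is 4 mm above the bench; its axes are parallel to the carrier's.
- cup_green: Fixed square drip cup, green, standing in the carrier: 58 x 58 mm, 14 mm high, 3 mm walls and floor; it stays in the carrier, and the green bottle starts in it. Origin: centre of its underside, which is 4 mm above the bench; its axes are parallel to the carrier's.
- carrier: Fixed grey carrier tray, 72 x 254 mm, sides 10 mm and ends 12 mm high, floor 4 mm thick; the four drip cups stand in it in one row along its y axis, at y = +93, +31, -31, -93 mm. A blue slotted grip tab (14 mm high, out to y = 158 mm) marks its +y end. Origin: centre of its underside, on the bench; z up. It may be turned any way round.
- rack: Fixed white bench rack, 68 x 254 mm, 24 mm high, four empty square wells in one row along its y axis: centres at x = 0, y = +93, +31, -31, -93 mm, each 56 x 56 mm inside, floor 5 mm above the bench, walls 6 mm. A blue slotted grip tab (24 mm high, out to y = 158 mm) marks its +y end. Origin: centre of its underside, on the bench; z up. It may be turned any way round.
- petri_dish: Bystander: closed clear petri dish, 90 mm in diameter, 15 mm high, loose. Origin: centre of its underside.
- slide_box: Bystander: grey slide box with a white lid, 86 x 100 mm, 34 mm high, loose. Origin: centre of its underside.
- beaker: Bystander: empty glass beaker, 46 mm in diameter, 60 mm high, loose. Origin: centre of its underside.
Things that resemble listed ones, but are neither listed nor needed, are in the scene too. There is more than one size of the bottle_brown; the one meant has the size given above.

How it is judged:
By the outcome, as a careful person would: the job done as asked, in the order asked, and still so for the second after the job is handed in, with the robot touching nothing.
It also fails if it takes over 115 s, if anything falls off the work surface, if the arm or the gripper's body presses on something with over 40 N, if the wrist force passes 120 N, or if a joint passes its speed limit or range.

## Working session

There is one attempt and no reset: what is moved stays moved. The work goes in short steps, Python scripts to look and compute and a shell command to move; the robot and the scene stay as the last step left them, time stands still between calls to the robot, and variables do not carry over. Pictures are saved under pics/ and viewed, at most 14 in all, crops included, and the job is handed in when it is done.

```bash
mkdir -p pics; ls; python3 - <<'E'
from station import status,capture,env
import cv2
o=status.get_obs();print(o['t'],o['position'],o['eef_rot'],o['gripper_width'],env.tip_reach)
for n in("top","scene"):
    c=capture(n);cv2.imwrite(f"pics/{n}0.png",c["color"][:,:,::-1]);print(c["K"].tolist(),c["pose"].round(4).tolist())
E
```

```text
pics
0.0 [ 0.21869164 -0.47698584  0.25248088] [-1.79909825e+02 -4.72464989e-03  2.46284082e+01] 0.0853628124381818 0.022
[[472.91395495944346, 0.0, 271.6640813729619], [0.0, 472.91395495944346, 214.55667931452592], [0.0, 0.0, 1.0]] [[0.0188, -0.9981, 0.059, 0.4611], [-0.9998, -0.0182, 0.0117, -0.0337], [-0.0106, -0.0592, -0.9982, 0.996], [0.0, 0.0, 0.0, 1.0]]
[[537.0675275578287, 0.0, 278.188212392323], [0.0, 537.0675275578287, 210.86908376634705], [0.0, 0.0, 1.0]] [[0.8008, 0.3929, -0.4521, 1.0596], [0.5989, -0.5137, 0.6144, -0.7666], [0.0092, -0.7627, -0.6467, 0.8411], [0.0, 0.0, 0.0, 1.0]]
```

View pics/top0.png

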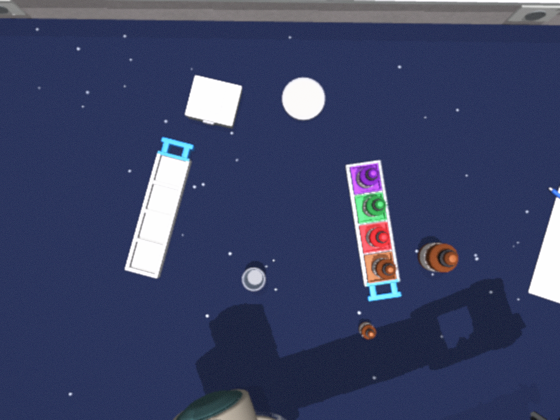

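View pics/scene0.png

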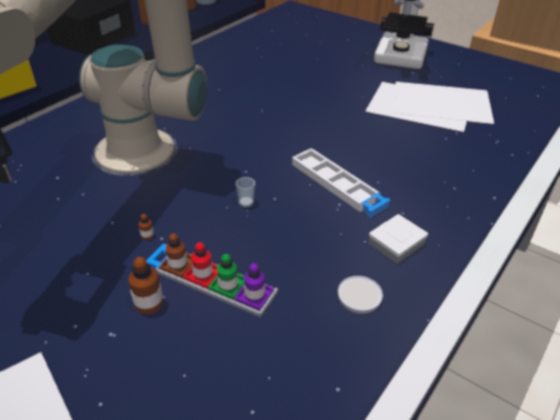

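The top view shows the carrier at about (373,225), with its blue tab at (384,291) on the brown side. From the blue end the order is brown, red, green, violet. The rack is at about (158,215) with its blue tab at (176,148), on the far side. The large and small brown bottles at (440,257) and (368,331) are decoys.

```bash
cat >h.py <<'E'
import numpy as np,cv2
from station import status,capture
from scipy.optimize import least_squares
def toz(c,uv,z):
    d=c["pose"][:3,:3]@np.linalg.inv(c["K"])@np.array([*uv,1.]);o=c["pose"][:3,3]
    return (o+d*(z-o[2])/d[2])
def proj(c,P):
    P=np.atleast_2d(P);p=(P-c["pose"][:3,3])@c["pose"][:3,:3]@c["K"].T
    return p[:,:2]/p[:,2:]
def blob(c,lo,hi,box):
    h=cv2.cvtColor(c["color"],cv2.COLOR_RGB2HSV);m=cv2.inRange(h,lo,hi);k=np.zeros_like(m);x0,y0,x1,y1=box;k[y0:y1,x0:x1]=m[y0:y1,x0:x1]
    n,l,s,ce=cv2.connectedComponentsWithStats(k)
    i=1+np.argmax(s[1:,4]);return (l==i).astype(np.uint8),ce[i],s[i,4]
E
python3 - <<'E'
from h import *
c=capture("top")
# rack: white blob + outline; carrier: outline white-grey; tabs blue
for name,box,z in(("rack",(115,130,205,290),.024),("carrier",(335,150,410,310),.010)):
    b,ce,a=blob(c,(90,120,120),(115,255,255),box)
    p=cv2.findNonZero(b);print(name,"tab",toz(c,ce,.02 if name=="rack" else .014)[:2].round(4),a,cv2.minAreaRect(p))
    if name=="rack":
        m,ce,a=blob(c,(0,0,120),(180,80,255),box)
    else:
        h=cv2.cvtColor(c["color"],cv2.COLOR_RGB2HSV);m=(h[:,:,2]>110).astype(np.uint8);k=np.zeros_like(m);x0,y0,x1,y1=box;k[y0:280,x0:x1]=m[y0:280,x0:x1];m=k
    r=cv2.minAreaRect(cv2.findNonZero(m));print(r)
    for q in cv2.boxPoints(r):print(" ",toz(c,q,z)[:2].round(4))
    print(" c",toz(c,r[0],z)[:2].round(4))
a=c["color"][140:310,110:420][:,:,::-1]
cv2.imwrite("pics/crop.png",np.hstack([cv2.resize(a[:,:100],None,fx=3.5,fy=3.5,interpolation=2),cv2.resize(a[:,220:],None,fx=3.5,fy=3.5,interpolation=2)]))
s=capture("scene")["color"][215:320,140:285][:,:,::-1];cv2.imwrite("pics/crop2.png",cv2.resize(s,None,fx=5.5,fy=5.5,interpolation=2))
E
```

```text
rack tab [0.655  0.1817] 472 ((175.41416931152344, 148.4123992919922), (34.329383850097656, 18.090238571166992), 14.620874404907227)
((156.85243225097656, 215.4312286376953), (35.70369338989258, 122.63442993164062), 15.5241117477417)
  [0.3997 0.2801]
  [0.6455 0.2208]
  [0.6267 0.1485]
  [0.3816 0.2087]
 c [0.5125 0.2147]
carrier tab [ 0.3646 -0.2566] 337 ((383.2958984375, 290.8056640625), (16.910810470581055, 34.6622200012207), 81.46923065185547)
((372.1295166015625, 221.45030212402344), (122.34705352783203, 37.54093933105469), 81.08507537841797)
  [ 0.6286 -0.1721]
  [ 0.6423 -0.2496]
  [ 0.391 -0.29 ]
  [ 0.3775 -0.2136]
 c [ 0.5089 -0.2315]
```

View pics/crop.png

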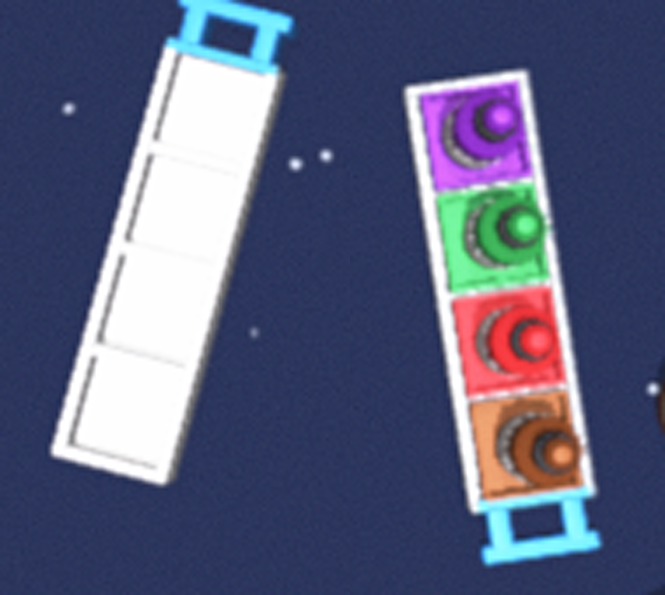

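View pics/crop2.png

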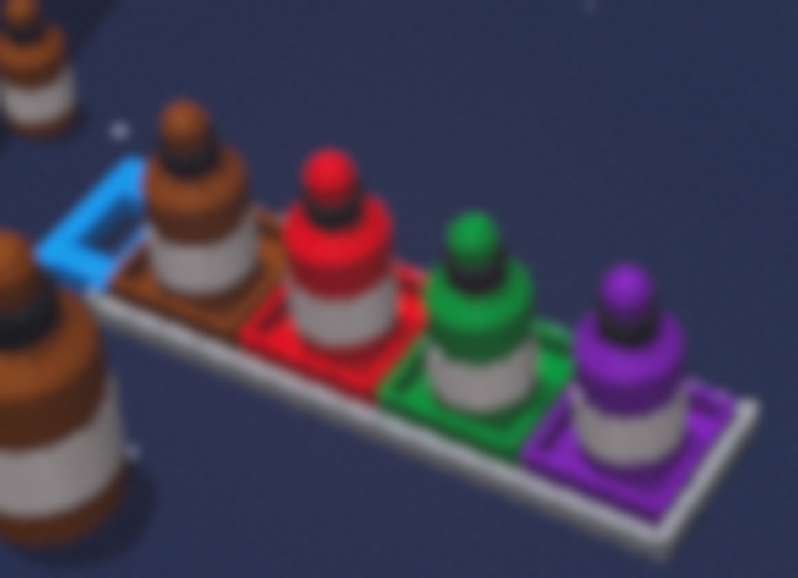

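The crops show bulb centres in the top crop at violet (502,117), green (523,227), red (539,341) and brown (561,454). In the scene crop they are brown (185,122), red (330,176), green (474,236) and violet (628,288). Next I'll triangulate these and check the rack model with an overlay.

```bash
python3 - <<'E'
from h import *
t=capture("top");s=capture("scene")
T=dict(violet=(502,117),green=(523,227),red=(539,341),brown=(561,454))
S=dict(brown=(185,122),red=(330,176),green=(474,236),violet=(628,288))
B={}
for n in T:
    a=np.array([330+(T[n][0]-349.5)/3.5-.5,140+(T[n][1]+.5)/3.5-.5]);b=np.array([140+(S[n][0]+.5)/5.5-.5,215+(S[n][1]+.5)/5.5-.5])
    r=least_squares(lambda P:np.r_[proj(t,P)[0]-a,proj(s,P)[0]-b],[.5,-.2,.09])
    print(n,r.x.round(4),r.fun.round(2),toz(t,a,.087)[:2].round(4),toz(s,b,.087)[:2].round(4));B[n]=r.x
a=np.radians(-13.7-90);C=np.array([.5148,.2184])  # rack +y axis points to world angle -13.7deg
def R(th,c,x,y,z):return np.array([c[0]+np.cos(th)*x-np.sin(th)*y,c[1]+np.sin(th)*x+np.cos(th)*y,z])
W=[R(a,C,0,y,.005) for y in(.093,.031,-.031,-.093)];print("wells",np.round(W,4).tolist())
ims=[]
for c,box in((t,(110,120,420,320)),(s,(150,130,400,320))):
    im=cv2.resize(c["color"][:,:,::-1],None,fx=4,fy=4,interpolation=cv2.INTER_CUBIC)
    def poly(pts,col):cv2.polylines(im,[np.int32(4*proj(c,pts)+2)],True,col,1)
    poly([R(a,C,x,y,.024) for x,y in((.034,.127),(-.034,.127),(-.034,-.127),(.034,-.127))],(0,0,255))
    for y in(.093,.031,-.031,-.093):poly([R(a,C,x,y+q,.024) for x,q in((.028,.028),(-.028,.028),(-.028,-.028),(.028,-.028))],(0,160,0))
    poly([R(a,C,x,y,.024) for x,y in((.034,.158),(-.034,.158),(-.034,.127),(.034,.127))],(0,0,255))
    if c is t: ims.append(im[520:1130,460:800])
    else: ims.append(cv2.resize(im[560:900,1120:1600],(456,323)))
h=600;o=np.zeros((600,800,3),np.uint8);o[:,:340]=ims[0][:600];o[:323,342:798]=ims[1];cv2.imwrite("pics/ov.png",o)
E
```

```text
violet [ 0.5981 -0.2164  0.0915] [-0.01 -0.01 -0.02  0.  ] [ 0.5987 -0.2173] [ 0.5953 -0.2131]
green [ 0.5377 -0.2286  0.0901] [0.03 0.04 0.05 0.  ] [ 0.538  -0.2292] [ 0.5355 -0.2264]
red [ 0.4757 -0.2374  0.0902] [-0.07 -0.08 -0.11 -0.01] [ 0.4756 -0.2382] [ 0.4735 -0.2351]
brown [ 0.4145 -0.2495  0.0913] [0.02 0.02 0.04 0.  ] [ 0.4143 -0.2505] [ 0.4108 -0.2466]
wells [[0.6052, 0.1964, 0.005], [0.5449, 0.2111, 0.005], [0.4847, 0.2257, 0.005], [0.4244, 0.2404, 0.005]]
```

View pics/ov.png

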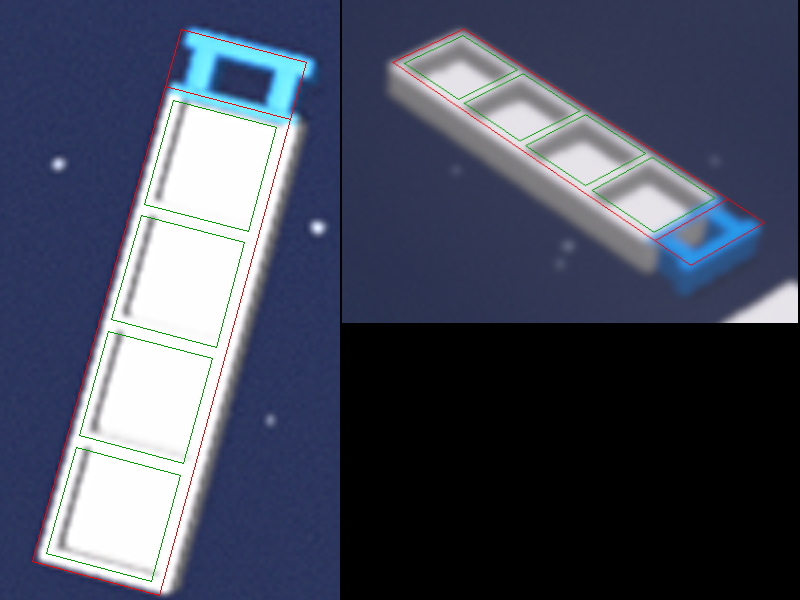

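The overlay puts the rack 2–3 mm further toward −y than modelled. The wells become brown (.6044,.194), red (.5441,.2087), green (.4839,.2233) and violet (.4236,.238). Bulb heights come out at 0.090–0.0915, which matches the given sizes.

```bash
cat >go.py <<'E'
import sys,numpy as np
from scipy.spatial.transform import Rotation as Ro
from station import status
# go.py x y z yaw n -> constant per-row travel/rotation (units) to reach TCP pose in n rows
x,y,z,yaw=map(float,sys.argv[1:5]);n=int(sys.argv[5]);o=status.get_obs()
R0=Ro.from_euler('xyz',o['eef_rot'],degrees=True);R1=Ro.from_euler('xyz',[180,0,yaw],degrees=True)
w=(R0.inv()*R1).as_rotvec()/n
M=sum((R0*Ro.from_rotvec(w*k)).as_matrix() for k in range(n))
v=np.linalg.solve(M,np.array([x,y,z])-o['position'])
print("t",round(o['t'],2),"pos",o['position'].round(4),o['eef_rot'].round(2),"w",round(o['gripper_width'],4),"F",o['force'].round(1))
print("travel",(v/.02).round(3),"rot",(w/.08).round(3))
E
python3 go.py .4145 -.2495 .20 10 16
```

```text
t 0.3 pos [ 0.2188 -0.4772  0.253 ] [-179.97   -0.     24.62] w 0.0857 F [-0.5  0.1 -0.1]
travel [ 0.802 -0.492  0.166] rot [-0.     0.     0.199]
```

```bash
python3 -m handwheel '{"gripper":[1,1,1,1,1,1,1,1],"travel":[[0.8,-0.49,0.17],[0.8,-0.49,0.17],[0.8,-0.49,0.17],[0.8,-0.49,0.17],[0.8,-0.49,0.17],[0.8,-0.49,0.17],[0.8,-0.49,0.17],[0.8,-0.49,0.17]],"rotation":[[0,0,0.2],[0,0,0.2],[0,0,0.2],[0,0,0.2],[0,0,0.2],[0,0,0.2],[0,0,0.2],[0,0,0.2]]}' 40
python3 -m handwheel '{"gripper":[0.6,0.6,0.6,0.6,0.6,0.6,0.6,0.6],"travel":[[0.8,-0.49,0.17],[0.8,-0.49,0.17],[0.8,-0.49,0.17],[0.8,-0.49,0.17],[0.8,-0.49,0.17],[0.8,-0.49,0.17],[0.8,-0.49,0.17],[0.8,-0.49,0.17]],"rotation":[[0,0,0.2],[0,0,0.2],[0,0,0.2],[0,0,0.2],[0,0,0.2],[0,0,0.2],[0,0,0.2],[0,0,0.2]]}'
python3 -m handwheel '{"gripper":[0.6,0.6],"travel":[[0,0,0],[0,0,0]],"rotation":[[0,0,0],[0,0,0]]}'
python3 go.py .4145 -.2495 .054 10 10
python3 - <<'E'
from h import *
c=capture("wrist");im=c["color"][:,:,::-1].copy()
for b in((.4145,-.2495),(.4757,-.2374),(.5377,-.2286),(.5981,-.2164)):
    p=proj(c,[*b,.094])[0];print(p.round(0));cv2.drawMarker(im,tuple(int(q) for q in p),(255,255,0),0,12)
cv2.imwrite("pics/w1.png",im)
E
```

```text
t: 0.97
position: [0.3097, -0.3568, 0.226]
eef_rot: [180.0, -0.0, 17.2]
force: [-1.2, 0.4, 1.1]
gripper_width: 0.0852
gripper_force: 0.0
t: 1.63
position: [0.4148, -0.2497, 0.1988]
eef_rot: [180.0, -0.0, 9.9]
force: [-0.5, -0.6, -0.2]
gripper_width: 0.0683
gripper_force: 0.0
t: 1.8
position: [0.4144, -0.2501, 0.1986]
eef_rot: [-180.0, 0.0, 10.1]
force: [-0.4, 0.0, -0.1]
gripper_width: 0.0685
gripper_force: 0.0
t 1.8 pos [ 0.4144 -0.2501  0.1986] [-1.7999e+02  4.0000e-02  1.0070e+01] w 0.0685 F [-0.4  0.  -0.1]
travel [ 0.001 -0.003  0.723] rot [-0.     0.001  0.002]
[278. 217.]
[276. 135.]
[279.  38.]
[276. -74.]
```

View pics/w1.png

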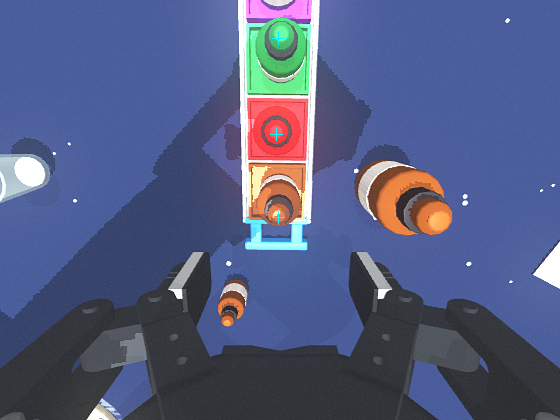

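The wrist view shows all four bulbs within about 1 mm of the predicted markers, with the brown bulb at (279,213). I'll descend, grip and lift.

```bash
python3 -m handwheel '{"gripper":[0.6,0.6,0.6,0.6,0.6,0.6,0.6,0.6],"travel":[[0,0,0.9],[0,0,0.9],[0,0,0.9],[0,0,0.9],[0,0,0.9],[0,0,0.9],[0,0,0.9],[0,0,0.5]],"rotation":[[0,0,0],[0,0,0],[0,0,0],[0,0,0],[0,0,0],[0,0,0],[0,0,0],[0,0,0]]}'
python3 -m handwheel '{"gripper":[0.6,0.6,0.6],"travel":[[0,0,0.3],[0,0,0.13],[0,0,0]],"rotation":[[0,0,0],[0,0,0],[0,0,0]]}'
python3 -m handwheel '{"gripper":[-0.3,-0.3,-0.3,-0.3,-0.3,-0.3,-0.3,-0.3],"travel":[[0,0,0],[0,0,0],[0,0,0],[0,0,0],[0,0,0],[0,0,0],[0,0,0],[0,0,0]],"rotation":[[0,0,0],[0,0,0],[0,0,0],[0,0,0],[0,0,0],[0,0,0],[0,0,0],[0,0,0]]}' 40
```

```text
t: 2.52
position: [0.4129, -0.2508, 0.0611]
eef_rot: [-179.9, 0.1, 9.9]
force: [0.8, 0.0, -0.5]
gripper_width: 0.0687
gripper_force: 0.0
t: 2.77
position: [0.4142, -0.2508, 0.0545]
eef_rot: [180.0, -0.0, 9.9]
force: [-0.1, 1.0, 0.2]
gripper_width: 0.0681
gripper_force: 0.0
t: 3.43
position: [0.415, -0.2509, 0.0556]
eef_rot: [179.9, -0.1, 10.0]
force: [-0.8, 0.7, 6.5]
gripper_width: 0.0384
gripper_force: 40.9
```

```bash
python3 -m handwheel '{"gripper":[-0.3,-0.3,-0.3,-0.3,-0.3,-0.3,-0.3,-0.3],"travel":[[0,0,-0.2],[0,0,-0.6],[0,0,-0.9],[0,0,-1],[0,0,-1],[0,0,-1],[0,0,-1],[0,0,-1]],"rotation":[[0,0,0],[0,0,0],[0,0,0],[0,0,0],[0,0,0],[0,0,0],[0,0,0],[0,0,0]]}'
python3 go.py .6044 .1940 .19 -13.7 28
```

```text
t: 4.1
position: [0.4139, -0.2502, 0.189]
eef_rot: [-180.0, 0.0, 10.0]
force: [0.1, -0.6, -0.7]
gripper_width: 0.0389
gripper_force: 40.4
t 4.1 pos [ 0.4139 -0.2502  0.189 ] [-1.7997e+02  4.0000e-02  9.9600e+00] w 0.0389 F [ 0.1 -0.6 -0.7]
travel [ 0.322 -0.807 -0.002] rot [-0.     0.     0.184]
```

```bash
python3 -m handwheel '{"gripper":[-0.3,-0.3,-0.3,-0.3,-0.3,-0.3,-0.3,-0.3],"travel":[[0.32,-0.81,0],[0.32,-0.81,0],[0.32,-0.81,0],[0.32,-0.81,0],[0.32,-0.81,0],[0.32,-0.81,0],[0.32,-0.81,0],[0.32,-0.81,0]],"rotation":[[0,0,0.18],[0,0,0.18],[0,0,0.18],[0,0,0.18],[0,0,0.18],[0,0,0.18],[0,0,0.18],[0,0,0.18]]}'
python3 -m handwheel '{"gripper":[-0.3,-0.3,-0.3,-0.3,-0.3,-0.3,-0.3,-0.3],"travel":[[0.32,-0.81,0],[0.32,-0.81,0],[0.32,-0.81,0],[0.32,-0.81,0],[0.32,-0.81,0],[0.32,-0.81,0],[0.32,-0.81,0],[0.32,-0.81,0]],"rotation":[[0,0,0.18],[0,0,0.18],[0,0,0.18],[0,0,0.18],[0,0,0.18],[0,0,0.18],[0,0,0.18],[0,0,0.18]]}'
python3 -m handwheel '{"gripper":[-0.3,-0.3,-0.3,-0.3,-0.3,-0.3,-0.3,-0.3],"travel":[[0.32,-0.81,0],[0.32,-0.81,0],[0.32,-0.81,0],[0.32,-0.81,0],[0.32,-0.81,0],[0.32,-0.81,0],[0.32,-0.81,0],[0.32,-0.81,0]],"rotation":[[0,0,0.18],[0,0,0.18],[0,0,0.18],[0,0,0.18],[0,0,0.18],[0,0,0.18],[0,0,0.18],[0,0,0.18]]}'
python3 -m handwheel '{"gripper":[-0.3,-0.3,-0.3,-0.3,-0.3,-0.3],"travel":[[0.32,-0.81,0],[0.32,-0.81,0],[0.32,-0.81,0],[0.32,-0.81,0],[0,0,0],[0,0,0]],"rotation":[[0,0,0.2],[0,0,0.2],[0,0,0.2],[0,0,0.2],[0,0,0],[0,0,0]]}'
python3 go.py .6044 .1940 .053 -13.7 10
python3 - <<'E'
from h import *
c=capture("wrist");im=c["color"][:,:,::-1].copy()
for b in((.6044,.1940),(.5441,.2087),(.4839,.2233),(.4236,.2380)):
    p=proj(c,[*b,.005])[0];cv2.drawMarker(im,tuple(int(q) for q in p),(255,0,255),0,14)
cv2.imwrite("pics/w2.png",im)
E
```

```text
t: 4.77
position: [0.4489, -0.1147, 0.1881]
eef_rot: [-180.0, 0.0, 3.3]
force: [0.9, 0.7, -1.5]
gripper_width: 0.0387
gripper_force: 40.4
t: 5.43
position: [0.4991, 0.0152, 0.188]
eef_rot: [180.0, 0.1, -3.3]
force: [-0.1, 0.4, -1.6]
gripper_width: 0.0386
gripper_force: 40.5
t: 6.1
position: [0.5639, 0.1384, 0.1879]
eef_rot: [180.0, 0.1, -9.9]
force: [-0.2, 0.4, -1.1]
gripper_width: 0.0387
gripper_force: 40.5
t: 6.6
position: [0.6014, 0.1965, 0.1874]
eef_rot: [179.9, 0.1, -13.4]
force: [0.2, -0.3, -1.9]
gripper_width: 0.0384
gripper_force: 40.5
t 6.6 pos [0.6014 0.1965 0.1874] [ 1.7994e+02  7.0000e-02 -1.3440e+01] w 0.0384 F [ 0.2 -0.3 -1.9]
travel [0.018 0.008 0.672] rot [0.001 0.002 0.006]
```

View pics/w2.png

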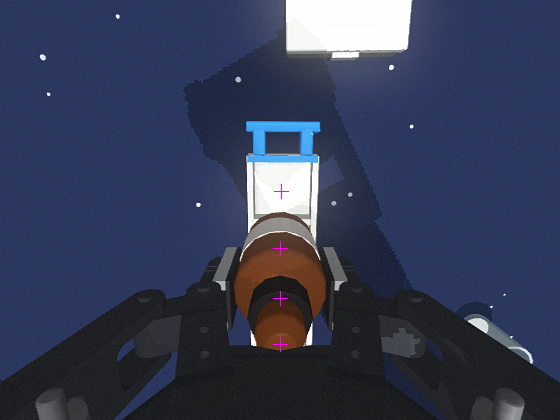

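The far well's centre is at about (282,190), matching its marker, and the brown bottle hangs straight in the pads.

```bash
python3 -m handwheel '{"gripper":[-0.3,-0.3,-0.3,-0.3,-0.3,-0.3,-0.3,-0.3],"travel":[[0.1,0.05,0.85],[0.1,0.05,0.85],[0,0,0.85],[0,0,0.85],[0,0,0.85],[0,0,0.85],[0,0,0.85],[0,0,0.35]],"rotation":[[0,0,0.03],[0,0,0.03],[0,0,0],[0,0,0],[0,0,0],[0,0,0],[0,0,0],[0,0,0]]}'
python3 -m handwheel '{"gripper":[-0.3,-0.3,-0.3,-0.3],"travel":[[0,0,0.15],[0,0,0.1],[0,0,0.08],[0,0,0]],"rotation":[[0,0,0],[0,0,0],[0,0,0],[0,0,0]]}'
python3 -m handwheel '{"gripper":[-0.3,-0.3],"travel":[[0,0,0.03],[0,0,0]],"rotation":[[0,0,0],[0,0,0]]}'
```

```text
t: 7.32
position: [0.6035, 0.192, 0.0596]
eef_rot: [179.9, 0.2, -13.8]
force: [-1.1, 0.3, -1.8]
gripper_width: 0.0387
gripper_force: 40.5
t: 7.65
position: [0.6055, 0.1933, 0.0566]
eef_rot: [-180.0, -0.1, -13.8]
force: [0.6, 0.6, -0.9]
gripper_width: 0.0388
gripper_force: 40.5
t: 7.82
position: [0.6054, 0.1934, 0.0558]
eef_rot: [-180.0, -0.1, -13.8]
force: [-0.2, -0.6, -0.2]
gripper_width: 0.0386
gripper_force: 40.5
```

```bash
for i in 1; do python3 -m handwheel '{"gripper":[-0.3,-0.3],"travel":[[0,0,0.05],[0,0,0]],"rotation":[[0,0,0],[0,0,0]]}'
python3 -m handwheel '{"gripper":[-0.3,-0.3],"travel":[[0,0,0.05],[0,0,0]],"rotation":[[0,0,0],[0,0,0]]}'
python3 -m handwheel '{"gripper":[-0.3,-0.3],"travel":[[0,0,0.03],[0,0,0]],"rotation":[[0,0,0],[0,0,0]]}'; done | egrep 'pos|force: \['
```

```text
position: [0.6051, 0.1933, 0.0542]
force: [-0.0, 0.2, -1.6]
position: [0.6053, 0.1934, 0.0536]
force: [-0.2, 0.1, 1.5]
position: [0.6054, 0.1934, 0.0536]
force: [-2.7, -0.5, 5.6]
```

Contact is at z = 0.0536 with 5 N. I'll release and rise.

```bash
python3 -m handwheel '{"gripper":[0,0.1,0.3,0.6,0.6,0.6,0.6,0.6],"travel":[[0,0,0],[0,0,0],[0,0,0],[0,0,0],[0,0,0],[0,0,0],[0,0,0],[0,0,0]],"rotation":[[0,0,0],[0,0,0],[0,0,0],[0,0,0],[0,0,0],[0,0,0],[0,0,0],[0,0,0]]}'
python3 -m handwheel '{"gripper":[0.6,0.6,0.6,0.6,0.6,0.6,0.6,0.6],"travel":[[0,0,-0.3],[0,0,-0.6],[0,0,-0.9],[0,0,-0.9],[0,0,-0.9],[0,0,-0.9],[0,0,-1],[0,0,-1]],"rotation":[[0,0,0],[0,0,0],[0,0,0],[0,0,0],[0,0,0],[0,0,0],[0,0,0],[0,0,0]]}'
python3 go.py .4757 -.2374 .19 10 28
python3 - <<'E'
from h import *
c=capture("scene");cv2.imwrite("pics/s1.png",c["color"][130:320,130:420][:,:,::-1].repeat(2,0).repeat(2,1))
E
```

```text
t: 8.98
position: [0.605, 0.1933, 0.0524]
eef_rot: [180.0, 0.0, -13.8]
force: [0.3, -0.0, -0.1]
gripper_width: 0.068
gripper_force: 0.0
t: 9.65
position: [0.6051, 0.1933, 0.1849]
eef_rot: [-180.0, -0.1, -13.8]
force: [0.8, -0.1, -0.4]
gripper_width: 0.0682
gripper_force: 0.0
t 9.65 pos [0.6051 0.1933 0.1849] [-1.7997e+02 -7.0000e-02 -1.3790e+01] w 0.0682 F [ 0.8 -0.1 -0.4]
travel [-0.201  0.783 -0.009] rot [-0.    -0.001 -0.185]
```

View pics/s1.png

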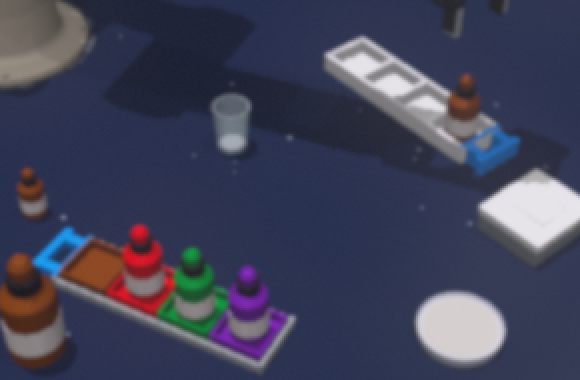

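Brown stands upright in the well by the rack's blue tab, and nothing else has moved. Red is next.

```bash
(python3 -m handwheel '{"gripper":[0.6,0.6,0.6,0.6,0.6,0.6,0.6,0.6],"travel":[[-0.2,0.78,0],[-0.2,0.78,0],[-0.2,0.78,0],[-0.2,0.78,0],[-0.2,0.78,0],[-0.2,0.78,0],[-0.2,0.78,0],[-0.2,0.78,0]],"rotation":[[0,0,-0.18],[0,0,-0.18],[0,0,-0.18],[0,0,-0.18],[0,0,-0.18],[0,0,-0.18],[0,0,-0.18],[0,0,-0.18]]}'
python3 -m handwheel '{"gripper":[0.6,0.6,0.6,0.6,0.6,0.6,0.6,0.6],"travel":[[-0.2,0.78,0],[-0.2,0.78,0],[-0.2,0.78,0],[-0.2,0.78,0],[-0.2,0.78,0],[-0.2,0.78,0],[-0.2,0.78,0],[-0.2,0.78,0]],"rotation":[[0,0,-0.18],[0,0,-0.18],[0,0,-0.18],[0,0,-0.18],[0,0,-0.18],[0,0,-0.18],[0,0,-0.18],[0,0,-0.18]]}'
python3 -m handwheel '{"gripper":[0.6,0.6,0.6,0.6,0.6,0.6,0.6,0.6],"travel":[[-0.2,0.78,0],[-0.2,0.78,0],[-0.2,0.78,0],[-0.2,0.78,0],[-0.2,0.78,0],[-0.2,0.78,0],[-0.2,0.78,0],[-0.2,0.78,0]],"rotation":[[0,0,-0.18],[0,0,-0.18],[0,0,-0.18],[0,0,-0.18],[0,0,-0.18],[0,0,-0.18],[0,0,-0.18],[0,0,-0.18]]}'
python3 -m handwheel '{"gripper":[0.6,0.6,0.6,0.6,0.6,0.6],"travel":[[-0.2,0.78,0],[-0.2,0.78,0],[-0.2,0.78,0],[-0.2,0.78,0],[0,0,0],[0,0,0]],"rotation":[[0,0,-0.2],[0,0,-0.2],[0,0,-0.2],[0,0,-0.2],[0,0,0],[0,0,0]]}') | grep pos
python3 go.py .4757 -.2374 .055 10 1
```

```text
position: [0.5498, 0.0762, 0.1837]
position: [0.5087, -0.0459, 0.1837]
position: [0.4818, -0.1719, 0.1837]
position: [0.474, -0.2353, 0.1833]
t 12.2 pos [ 0.474  -0.2353  0.1833] [ 1.7997e+02 -5.0000e-02  9.5800e+00] w 0.0681 F [ 0.3  0.  -0.2]
travel [0.059 0.112 6.413] rot [ 0.007 -0.011 -0.091]
```

```bash
(python3 -m handwheel '{"gripper":[0.6,0.6,0.6,0.6,0.6,0.6,0.6,0.6],"travel":[[0.06,0.11,0.85],[0,0,0.85],[0,0,0.85],[0,0,0.85],[0,0,0.85],[0,0,0.85],[0,0,0.85],[0,0,0.3]],"rotation":[[0,0,-0.09],[0,0,0],[0,0,0],[0,0,0],[0,0,0],[0,0,0],[0,0,0],[0,0,0]]}'
python3 -m handwheel '{"gripper":[0.6,0.6,0.6],"travel":[[0,0,0.12],[0,0,0.04],[0,0,0]],"rotation":[[0,0,0],[0,0,0],[0,0,0]]}'
python3 -m handwheel '{"gripper":[-0.3,-0.3,-0.3,-0.3,-0.3,-0.3,-0.3,-0.3],"travel":[[0,0,0],[0,0,0],[0,0,0],[0,0,0],[0,0,0],[0,0,0],[0,0,0],[0,0,0]],"rotation":[[0,0,0],[0,0,0],[0,0,0],[0,0,0],[0,0,0],[0,0,0],[0,0,0],[0,0,0]]}' 40
python3 -m handwheel '{"gripper":[-0.3,-0.3,-0.3,-0.3,-0.3,-0.3,-0.3,-0.3],"travel":[[0,0,-0.2],[0,0,-0.6],[0,0,-0.9],[0,0,-1],[0,0,-1],[0,0,-1],[0,0,-1],[0,0,-1]],"rotation":[[0,0,0],[0,0,0],[0,0,0],[0,0,0],[0,0,0],[0,0,0],[0,0,0],[0,0,0]]}')
python3 go.py .5441 .2087 .19 -13.7 28
```

```text
t: 12.87
position: [0.4748, -0.2354, 0.0554]
eef_rot: [-179.9, 0.1, 10.1]
force: [-0.8, -0.3, -0.5]
gripper_width: 0.0684
gripper_force: 0.0
t: 13.12
position: [0.4762, -0.237, 0.0554]
eef_rot: [179.9, -0.1, 10.1]
force: [0.1, 0.2, 0.6]
gripper_width: 0.0682
gripper_force: 0.0
t: 13.78
position: [0.4762, -0.2372, 0.0555]
eef_rot: [179.9, -0.1, 10.1]
force: [-0.7, 1.3, 5.9]
gripper_width: 0.0388
gripper_force: 40.7
t: 14.45
position: [0.4754, -0.2368, 0.19]
eef_rot: [180.0, -0.0, 10.1]
force: [-0.1, -0.3, -0.8]
gripper_width: 0.039
gripper_force: 40.4
t 14.45 pos [ 0.4754 -0.2368  0.19  ] [179.99  -0.    10.09] w 0.039 F [-0.1 -0.3 -0.8]
travel [ 0.104 -0.804 -0.   ] rot [ 0.    -0.     0.185]
```

```bash
(python3 -m handwheel '{"gripper":[-0.3,-0.3,-0.3,-0.3,-0.3,-0.3,-0.3,-0.3],"travel":[[0.1,-0.8,0],[0.1,-0.8,0],[0.1,-0.8,0],[0.1,-0.8,0],[0.1,-0.8,0],[0.1,-0.8,0],[0.1,-0.8,0],[0.1,-0.8,0]],"rotation":[[0,0,0.19],[0,0,0.19],[0,0,0.19],[0,0,0.19],[0,0,0.19],[0,0,0.19],[0,0,0.19],[0,0,0.19]]}'
python3 -m handwheel '{"gripper":[-0.3,-0.3,-0.3,-0.3,-0.3,-0.3,-0.3,-0.3],"travel":[[0.1,-0.8,0],[0.1,-0.8,0],[0.1,-0.8,0],[0.1,-0.8,0],[0.1,-0.8,0],[0.1,-0.8,0],[0.1,-0.8,0],[0.1,-0.8,0]],"rotation":[[0,0,0.18],[0,0,0.18],[0,0,0.18],[0,0,0.18],[0,0,0.18],[0,0,0.18],[0,0,0.18],[0,0,0.18]]}'
python3 -m handwheel '{"gripper":[-0.3,-0.3,-0.3,-0.3,-0.3,-0.3,-0.3,-0.3],"travel":[[0.1,-0.8,0],[0.1,-0.8,0],[0.1,-0.8,0],[0.1,-0.8,0],[0.1,-0.8,0],[0.1,-0.8,0],[0.1,-0.8,0],[0.1,-0.8,0]],"rotation":[[0,0,0.19],[0,0,0.19],[0,0,0.19],[0,0,0.19],[0,0,0.19],[0,0,0.19],[0,0,0.19],[0,0,0.19]]}'
python3 -m handwheel '{"gripper":[-0.3,-0.3,-0.3,-0.3,-0.3,-0.3],"travel":[[0.15,-0.82,0],[0.15,-0.82,0],[0.15,-0.82,0],[0.15,-0.82,0],[0,0,0],[0,0,0]],"rotation":[[0,0,0.18],[0,0,0.18],[0,0,0.18],[0,0,0.18],[0,0,0],[0,0,0]]}') | egrep 'pos|width'
python3 go.py .5441 .2087 .054 -13.7 1
```

```text
position: [0.4755, -0.1073, 0.189]
gripper_width: 0.0385
position: [0.4911, 0.0207, 0.189]
gripper_width: 0.0388
position: [0.5216, 0.146, 0.1889]
gripper_width: 0.0387
position: [0.5465, 0.2073, 0.1885]
gripper_width: 0.0387
t 16.95 pos [0.5465 0.2073 0.1885] [ 1.7997e+02  1.0000e-02 -1.3670e+01] w 0.0387 F [ 1.  -0.1 -0.7]
travel [-0.132 -0.042  6.723] rot [0.007 0.003 0.007]
```

```bash
(python3 -m handwheel '{"gripper":[-0.3,-0.3,-0.3,-0.3,-0.3,-0.3,-0.3,-0.3],"travel":[[-0.13,-0.04,0.85],[0,0,0.85],[0,0,0.85],[0,0,0.85],[0,0,0.85],[0,0,0.85],[0,0,0.85],[0,0,0.35]],"rotation":[[0,0,0],[0,0,0],[0,0,0],[0,0,0],[0,0,0],[0,0,0],[0,0,0],[0,0,0]]}'
python3 -m handwheel '{"gripper":[-0.3,-0.3,-0.3,-0.3],"travel":[[0,0,0.15],[0,0,0.1],[0,0,0.03],[0,0,0]],"rotation":[[0,0,0],[0,0,0],[0,0,0],[0,0,0]]}'
python3 -m handwheel '{"gripper":[-0.3,-0.3],"travel":[[0,0,0.05],[0,0,0]],"rotation":[[0,0,0],[0,0,0]]}'
python3 -m handwheel '{"gripper":[-0.3,-0.3],"travel":[[0,0,0.04],[0,0,0]],"rotation":[[0,0,0],[0,0,0]]}')| egrep 'pos|force: \['
```

```text
position: [0.543, 0.2071, 0.06]
force: [-0.3, -0.2, -2.0]
position: [0.5449, 0.2085, 0.0578]
force: [-0.1, -0.4, -1.3]
position: [0.5446, 0.2085, 0.0562]
force: [0.4, -0.1, -2.1]
position: [0.5443, 0.2085, 0.0549]
force: [0.2, -0.8, -1.8]
```

```bash
(python3 -m handwheel '{"gripper":[-0.3,-0.3],"travel":[[0,0,0.04],[0,0,0]],"rotation":[[0,0,0],[0,0,0]]}'
python3 -m handwheel '{"gripper":[-0.3,-0.3],"travel":[[0,0,0.03],[0,0,0]],"rotation":[[0,0,0],[0,0,0]]}')| egrep 'pos|force: \['
```

```text
position: [0.5443, 0.2084, 0.0539]
force: [0.8, 0.4, -1.0]
position: [0.5444, 0.2084, 0.0535]
force: [0.6, -0.1, -0.4]
```

```bash
(python3 -m handwheel '{"gripper":[-0.3,-0.3],"travel":[[0,0,0.03],[0,0,0]],"rotation":[[0,0,0],[0,0,0]]}'
python3 -m handwheel '{"gripper":[-0.3],"travel":[[0,0,0]],"rotation":[[0,0,0]]}')| egrep 'pos|force: \['
```

```text
position: [0.5445, 0.2085, 0.0535]
force: [-2.1, -0.7, 5.5]
position: [0.5445, 0.2085, 0.0535]
force: [-3.1, -1.8, 4.5]
```

Contact again at 0.0535. I'll release, rise and plan for green.

```bash
(python3 -m handwheel '{"gripper":[0,0.1,0.3,0.6,0.6,0.6,0.6,0.6],"travel":[[0,0,0],[0,0,0],[0,0,0],[0,0,0],[0,0,0],[0,0,0],[0,0,0],[0,0,0]],"rotation":[[0,0,0],[0,0,0],[0,0,0],[0,0,0],[0,0,0],[0,0,0],[0,0,0],[0,0,0]]}'
python3 -m handwheel '{"gripper":[0.6,0.6,0.6,0.6,0.6,0.6,0.6,0.6],"travel":[[0,0,-0.3],[0,0,-0.6],[0,0,-0.9],[0,0,-0.9],[0,0,-0.9],[0,0,-0.9],[0,0,-1],[0,0,-1]],"rotation":[[0,0,0],[0,0,0],[0,0,0],[0,0,0],[0,0,0],[0,0,0],[0,0,0],[0,0,0]]}')|egrep 'pos|width'
python3 go.py .5377 -.2286 .19 10 28
```

```text
position: [0.5444, 0.2085, 0.0528]
gripper_width: 0.0683
position: [0.5443, 0.2085, 0.1852]
gripper_width: 0.0682
t 20.2 pos [0.5443 0.2085 0.1852] [-1.7997e+02 -7.0000e-02 -1.3740e+01] w 0.0682 F [0.1 0.1 0.5]
travel [ 0.02   0.786 -0.009] rot [-0.    -0.001 -0.185]
```

```bash
(python3 -m handwheel '{"gripper":[0.6,0.6,0.6,0.6,0.6,0.6,0.6,0.6],"travel":[[0.02,0.79,0],[0.02,0.79,0],[0.02,0.79,0],[0.02,0.79,0],[0.02,0.79,0],[0.02,0.79,0],[0.02,0.79,0],[0.02,0.79,0]],"rotation":[[0,0,-0.19],[0,0,-0.19],[0,0,-0.19],[0,0,-0.19],[0,0,-0.19],[0,0,-0.19],[0,0,-0.19],[0,0,-0.19]]}'
python3 -m handwheel '{"gripper":[0.6,0.6,0.6,0.6,0.6,0.6,0.6,0.6],"travel":[[0.02,0.79,0],[0.02,0.79,0],[0.02,0.79,0],[0.02,0.79,0],[0.02,0.79,0],[0.02,0.79,0],[0.02,0.79,0],[0.02,0.79,0]],"rotation":[[0,0,-0.18],[0,0,-0.18],[0,0,-0.18],[0,0,-0.18],[0,0,-0.18],[0,0,-0.18],[0,0,-0.18],[0,0,-0.18]]}'
python3 -m handwheel '{"gripper":[0.6,0.6,0.6,0.6,0.6,0.6,0.6,0.6],"travel":[[0.02,0.79,0],[0.02,0.79,0],[0.02,0.79,0],[0.02,0.79,0],[0.02,0.79,0],[0.02,0.79,0],[0.02,0.79,0],[0.02,0.79,0]],"rotation":[[0,0,-0.19],[0,0,-0.19],[0,0,-0.19],[0,0,-0.19],[0,0,-0.19],[0,0,-0.19],[0,0,-0.19],[0,0,-0.19]]}'
python3 -m handwheel '{"gripper":[0.6,0.6,0.6,0.6,0.6,0.6],"travel":[[0.02,0.78,0],[0.02,0.78,0],[0.02,0.78,0],[0.02,0.78,0],[0,0,0],[0,0,0]],"rotation":[[0,0,-0.18],[0,0,-0.18],[0,0,-0.18],[0,0,-0.18],[0,0,0],[0,0,0]]}') | grep pos
python3 go.py .5377 -.2286 .055 10 1
```

```text
position: [0.524, 0.083, 0.1844]
position: [0.5187, -0.0433, 0.1844]
position: [0.5284, -0.1694, 0.1845]
position: [0.5385, -0.2304, 0.1838]
t 22.7 pos [ 0.5385 -0.2304  0.1838] [ 1.7998e+02 -4.0000e-02  1.0020e+01] w 0.0682 F [-0.   0.4 -0.8]
travel [-0.028 -0.099  6.44 ] rot [ 0.005 -0.009  0.004]
```

```bash
(python3 -m handwheel '{"gripper":[0.6,0.6,0.6,0.6,0.6,0.6,0.6,0.6],"travel":[[-0.03,-0.1,0.85],[0,0,0.85],[0,0,0.85],[0,0,0.85],[0,0,0.85],[0,0,0.85],[0,0,0.85],[0,0,0.3]],"rotation":[[0,0,0],[0,0,0],[0,0,0],[0,0,0],[0,0,0],[0,0,0],[0,0,0],[0,0,0]]}'
python3 -m handwheel '{"gripper":[0.6,0.6,0.6],"travel":[[0,0,0.12],[0,0,0.06],[0,0,0]],"rotation":[[0,0,0],[0,0,0],[0,0,0]]}'
python3 -m handwheel '{"gripper":[-0.3,-0.3,-0.3,-0.3,-0.3,-0.3,-0.3,-0.3],"travel":[[0,0,0],[0,0,0],[0,0,0],[0,0,0],[0,0,0],[0,0,0],[0,0,0],[0,0,0]],"rotation":[[0,0,0],[0,0,0],[0,0,0],[0,0,0],[0,0,0],[0,0,0],[0,0,0],[0,0,0]]}' 40
python3 -m handwheel '{"gripper":[-0.3,-0.3,-0.3,-0.3,-0.3,-0.3,-0.3,-0.3],"travel":[[0,0,-0.2],[0,0,-0.6],[0,0,-0.9],[0,0,-1],[0,0,-1],[0,0,-1],[0,0,-1],[0,0,-1]],"rotation":[[0,0,0],[0,0,0],[0,0,0],[0,0,0],[0,0,0],[0,0,0],[0,0,0],[0,0,0]]}')|grep -v rot
python3 go.py .4839 .2233 .19 -13.7 28
```

```text
t: 23.37
position: [0.5365, -0.2267, 0.0558]
force: [-0.4, 0.8, -0.5]
gripper_width: 0.0683
gripper_force: 0.0
t: 23.62
position: [0.5381, -0.2282, 0.0555]
force: [-0.4, -0.7, 0.3]
gripper_width: 0.0682
gripper_force: 0.0
t: 24.28
position: [0.5381, -0.2285, 0.0554]
force: [-0.4, 0.9, 6.1]
gripper_width: 0.0389
gripper_force: 41.0
t: 24.95
position: [0.5373, -0.2281, 0.1898]
force: [1.0, 0.2, -2.1]
gripper_width: 0.0386
gripper_force: 40.4
t 24.95 pos [ 0.5373 -0.2281  0.1898] [-1.80e+02  1.00e-02  1.01e+01] w 0.0386 F [ 1.   0.2 -2.1]
travel [-0.115 -0.809 -0.   ] rot [0.    0.    0.185]
```

```bash
(python3 -m handwheel '{"gripper":[-0.3,-0.3,-0.3,-0.3,-0.3,-0.3,-0.3,-0.3],"travel":[[-0.12,-0.81,0],[-0.12,-0.81,0],[-0.12,-0.81,0],[-0.12,-0.81,0],[-0.12,-0.81,0],[-0.12,-0.81,0],[-0.12,-0.81,0],[-0.12,-0.81,0]],"rotation":[[0,0,0.19],[0,0,0.19],[0,0,0.19],[0,0,0.19],[0,0,0.19],[0,0,0.19],[0,0,0.19],[0,0,0.19]]}'
python3 -m handwheel '{"gripper":[-0.3,-0.3,-0.3,-0.3,-0.3,-0.3,-0.3,-0.3],"travel":[[-0.12,-0.81,0],[-0.12,-0.81,0],[-0.12,-0.81,0],[-0.12,-0.81,0],[-0.12,-0.81,0],[-0.12,-0.81,0],[-0.12,-0.81,0],[-0.12,-0.81,0]],"rotation":[[0,0,0.18],[0,0,0.18],[0,0,0.18],[0,0,0.18],[0,0,0.18],[0,0,0.18],[0,0,0.18],[0,0,0.18]]}'
python3 -m handwheel '{"gripper":[-0.3,-0.3,-0.3,-0.3,-0.3,-0.3,-0.3,-0.3],"travel":[[-0.12,-0.81,0],[-0.12,-0.81,0],[-0.12,-0.81,0],[-0.12,-0.81,0],[-0.12,-0.81,0],[-0.12,-0.81,0],[-0.12,-0.81,0],[-0.12,-0.81,0]],"rotation":[[0,0,0.19],[0,0,0.19],[0,0,0.19],[0,0,0.19],[0,0,0.19],[0,0,0.19],[0,0,0.19],[0,0,0.19]]}'
python3 -m handwheel '{"gripper":[-0.3,-0.3,-0.3,-0.3,-0.3,-0.3],"travel":[[-0.1,-0.8,0],[-0.1,-0.8,0],[-0.1,-0.8,0],[-0.1,-0.8,0],[0,0,0],[0,0,0]],"rotation":[[0,0,0.18],[0,0,0.18],[0,0,0.18],[0,0,0.18],[0,0,0],[0,0,0]]}') | egrep 'pos|width'
python3 go.py .4839 .2233 .0535 -13.7 1
```

```text
position: [0.5021, -0.1012, 0.1888]
gripper_width: 0.0386
position: [0.4825, 0.0282, 0.1888]
gripper_width: 0.0391
position: [0.4782, 0.1591, 0.1888]
gripper_width: 0.0386
position: [0.4834, 0.2229, 0.1885]
gripper_width: 0.0387
t 27.45 pos [0.4834 0.2229 0.1885] [ 1.7997e+02  1.0000e-02 -1.3650e+01] w 0.0387 F [ 0.3 -0.3 -1.8]
travel [ 0.02  -0.031  6.749] rot [0.006 0.002 0.01 ]
```

```bash
(python3 -m handwheel '{"gripper":[-0.3,-0.3,-0.3,-0.3,-0.3,-0.3,-0.3,-0.3],"travel":[[0.02,-0.03,0.85],[0,0,0.85],[0,0,0.85],[0,0,0.85],[0,0,0.85],[0,0,0.85],[0,0,0.85],[0,0,0.35]],"rotation":[[0,0,0],[0,0,0],[0,0,0],[0,0,0],[0,0,0],[0,0,0],[0,0,0],[0,0,0]]}'
python3 -m handwheel '{"gripper":[-0.3,-0.3,-0.3,-0.3,-0.3,-0.3],"travel":[[0,0,0.15],[0,0,0.1],[0,0,0.05],[0,0,0.05],[0,0,0.03],[0,0,0]],"rotation":[[0,0,0],[0,0,0],[0,0,0],[0,0,0],[0,0,0],[0,0,0]]}'
python3 -m handwheel '{"gripper":[-0.3,-0.3],"travel":[[0,0,0.03],[0,0,0]],"rotation":[[0,0,0],[0,0,0]]}'
python3 -m handwheel '{"gripper":[-0.3,-0.3],"travel":[[0,0,0.03],[0,0,0]],"rotation":[[0,0,0],[0,0,0]]}')| egrep 'pos|force: \['
```

```text
position: [0.4831, 0.2216, 0.0601]
force: [-0.9, 0.1, -1.4]
position: [0.4844, 0.2232, 0.0552]
force: [0.2, 0.0, -1.5]
position: [0.4843, 0.2231, 0.0542]
force: [-0.7, -0.3, -2.2]
position: [0.4842, 0.2231, 0.0535]
force: [-0.1, -0.0, -0.8]
```

```bash
(python3 -m handwheel '{"gripper":[-0.3,-0.3],"travel":[[0,0,0.03],[0,0,0]],"rotation":[[0,0,0],[0,0,0]]}'
python3 -m handwheel '{"gripper":[-0.3],"travel":[[0,0,0]],"rotation":[[0,0,0]]}')| egrep 'pos|force: \['
```

```text
position: [0.4843, 0.2231, 0.0535]
force: [-3.3, -1.5, 4.5]
position: [0.4843, 0.2231, 0.0535]
force: [-3.0, -0.9, 5.2]
```

```bash
(python3 -m handwheel '{"gripper":[0,0.1,0.3,0.6,0.6,0.6,0.6,0.6],"travel":[[0,0,0],[0,0,0],[0,0,0],[0,0,0],[0,0,0],[0,0,0],[0,0,0],[0,0,0]],"rotation":[[0,0,0],[0,0,0],[0,0,0],[0,0,0],[0,0,0],[0,0,0],[0,0,0],[0,0,0]]}'
python3 -m handwheel '{"gripper":[0.6,0.6,0.6,0.6,0.6,0.6,0.6,0.6],"travel":[[0,0,-0.3],[0,0,-0.6],[0,0,-0.9],[0,0,-0.9],[0,0,-0.9],[0,0,-0.9],[0,0,-1],[0,0,-1]],"rotation":[[0,0,0],[0,0,0],[0,0,0],[0,0,0],[0,0,0],[0,0,0],[0,0,0],[0,0,0]]}')|egrep 'pos|width'
python3 go.py .5981 -.2164 .19 10 28
```

```text
position: [0.4842, 0.223, 0.0529]
gripper_width: 0.0683
position: [0.4842, 0.2231, 0.1852]
gripper_width: 0.0684
t 30.53 pos [0.4842 0.2231 0.1852] [-1.7996e+02 -6.0000e-02 -1.3740e+01] w 0.0684 F [ 0.8 -0.1 -0. ]
travel [ 0.236  0.782 -0.009] rot [-0.    -0.001 -0.185]
```

```bash
(python3 -m handwheel '{"gripper":[0.6,0.6,0.6,0.6,0.6,0.6,0.6,0.6],"travel":[[0.24,0.78,0],[0.24,0.78,0],[0.24,0.78,0],[0.24,0.78,0],[0.24,0.78,0],[0.24,0.78,0],[0.24,0.78,0],[0.24,0.78,0]],"rotation":[[0,0,-0.19],[0,0,-0.19],[0,0,-0.19],[0,0,-0.19],[0,0,-0.19],[0,0,-0.19],[0,0,-0.19],[0,0,-0.19]]}'
python3 -m handwheel '{"gripper":[0.6,0.6,0.6,0.6,0.6,0.6,0.6,0.6],"travel":[[0.24,0.78,0],[0.24,0.78,0],[0.24,0.78,0],[0.24,0.78,0],[0.24,0.78,0],[0.24,0.78,0],[0.24,0.78,0],[0.24,0.78,0]],"rotation":[[0,0,-0.18],[0,0,-0.18],[0,0,-0.18],[0,0,-0.18],[0,0,-0.18],[0,0,-0.18],[0,0,-0.18],[0,0,-0.18]]}'
python3 -m handwheel '{"gripper":[0.6,0.6,0.6,0.6,0.6,0.6,0.6,0.6],"travel":[[0.23,0.78,0],[0.23,0.78,0],[0.23,0.78,0],[0.23,0.78,0],[0.23,0.78,0],[0.23,0.78,0],[0.23,0.78,0],[0.23,0.78,0]],"rotation":[[0,0,-0.19],[0,0,-0.19],[0,0,-0.19],[0,0,-0.19],[0,0,-0.19],[0,0,-0.19],[0,0,-0.19],[0,0,-0.19]]}'
python3 -m handwheel '{"gripper":[0.6,0.6,0.6,0.6,0.6,0.6],"travel":[[0.23,0.78,0],[0.23,0.78,0],[0.23,0.78,0],[0.23,0.78,0],[0,0,0],[0,0,0]],"rotation":[[0,0,-0.18],[0,0,-0.18],[0,0,-0.18],[0,0,-0.18],[0,0,0],[0,0,0]]}') | grep pos
python3 go.py .5981 -.2164 .055 10 1
```

```text
position: [0.4989, 0.0926, 0.1844]
position: [0.5289, -0.0345, 0.1844]
position: [0.5719, -0.1572, 0.1844]
position: [0.5986, -0.216, 0.1837]
t 33.03 pos [ 0.5986 -0.216   0.1837] [ 1.7998e+02 -4.0000e-02  1.0020e+01] w 0.0684 F [ 0.1 -0.7  0.1]
travel [-0.03   0.012  6.435] rot [ 0.004 -0.008  0.005]
```

```bash
(python3 -m handwheel '{"gripper":[0.6,0.6,0.6,0.6,0.6,0.6,0.6,0.6],"travel":[[-0.03,0.01,0.85],[0,0,0.85],[0,0,0.85],[0,0,0.85],[0,0,0.85],[0,0,0.85],[0,0,0.85],[0,0,0.3]],"rotation":[[0,0,0],[0,0,0],[0,0,0],[0,0,0],[0,0,0],[0,0,0],[0,0,0],[0,0,0]]}'
python3 -m handwheel '{"gripper":[0.6,0.6,0.6],"travel":[[0,0,0.12],[0,0,0.06],[0,0,0]],"rotation":[[0,0,0],[0,0,0],[0,0,0]]}'
python3 -m handwheel '{"gripper":[-0.3,-0.3,-0.3,-0.3,-0.3,-0.3,-0.3,-0.3],"travel":[[0,0,0],[0,0,0],[0,0,0],[0,0,0],[0,0,0],[0,0,0],[0,0,0],[0,0,0]],"rotation":[[0,0,0],[0,0,0],[0,0,0],[0,0,0],[0,0,0],[0,0,0],[0,0,0],[0,0,0]]}' 40
python3 -m handwheel '{"gripper":[-0.3,-0.3,-0.3,-0.3,-0.3,-0.3,-0.3,-0.3],"travel":[[0,0,-0.2],[0,0,-0.6],[0,0,-0.9],[0,0,-1],[0,0,-1],[0,0,-1],[0,0,-1],[0,0,-1]],"rotation":[[0,0,0],[0,0,0],[0,0,0],[0,0,0],[0,0,0],[0,0,0],[0,0,0],[0,0,0]]}')|grep -v rot
python3 go.py .4236 .2380 .19 -13.7 28
```

```text
t: 33.7
position: [0.5967, -0.2145, 0.0557]
force: [-0.3, 0.4, -0.3]
gripper_width: 0.0684
gripper_force: 0.0
t: 33.95
position: [0.5985, -0.2159, 0.0556]
force: [0.6, -0.4, 0.2]
gripper_width: 0.0684
gripper_force: 0.0
t: 34.62
position: [0.5986, -0.2162, 0.0556]
force: [-0.6, 1.1, 5.4]
gripper_width: 0.039
gripper_force: 40.8
t: 35.28
position: [0.5977, -0.2158, 0.1899]
force: [-0.1, -0.0, -0.8]
gripper_width: 0.0389
gripper_force: 40.4
t 35.28 pos [ 0.5977 -0.2158  0.1899] [1.800e+02 1.000e-02 1.009e+01] w 0.0389 F [-0.1 -0.  -0.8]
travel [-0.333 -0.809 -0.   ] rot [0.    0.    0.185]
```

```bash
(python3 -m handwheel '{"gripper":[-0.3,-0.3,-0.3,-0.3,-0.3,-0.3,-0.3,-0.3],"travel":[[-0.33,-0.81,0],[-0.33,-0.81,0],[-0.33,-0.81,0],[-0.33,-0.81,0],[-0.33,-0.81,0],[-0.33,-0.81,0],[-0.33,-0.81,0],[-0.33,-0.81,0]],"rotation":[[0,0,0.19],[0,0,0.19],[0,0,0.19],[0,0,0.19],[0,0,0.19],[0,0,0.19],[0,0,0.19],[0,0,0.19]]}'
python3 -m handwheel '{"gripper":[-0.3,-0.3,-0.3,-0.3,-0.3,-0.3,-0.3,-0.3],"travel":[[-0.33,-0.81,0],[-0.33,-0.81,0],[-0.33,-0.81,0],[-0.33,-0.81,0],[-0.33,-0.81,0],[-0.33,-0.81,0],[-0.33,-0.81,0],[-0.33,-0.81,0]],"rotation":[[0,0,0.18],[0,0,0.18],[0,0,0.18],[0,0,0.18],[0,0,0.18],[0,0,0.18],[0,0,0.18],[0,0,0.18]]}'
python3 -m handwheel '{"gripper":[-0.3,-0.3,-0.3,-0.3,-0.3,-0.3,-0.3,-0.3],"travel":[[-0.33,-0.81,0],[-0.33,-0.81,0],[-0.33,-0.81,0],[-0.33,-0.81,0],[-0.33,-0.81,0],[-0.33,-0.81,0],[-0.33,-0.81,0],[-0.33,-0.81,0]],"rotation":[[0,0,0.19],[0,0,0.19],[0,0,0.19],[0,0,0.19],[0,0,0.19],[0,0,0.19],[0,0,0.19],[0,0,0.19]]}'
python3 -m handwheel '{"gripper":[-0.3,-0.3,-0.3,-0.3,-0.3,-0.3],"travel":[[-0.34,-0.8,0],[-0.34,-0.8,0],[-0.34,-0.8,0],[-0.34,-0.8,0],[0,0,0],[0,0,0]],"rotation":[[0,0,0.18],[0,0,0.18],[0,0,0.18],[0,0,0.18],[0,0,0],[0,0,0]]}') | egrep 'pos|width'
python3 go.py .4236 .2380 .0535 -13.7 1
```

```text
position: [0.5291, -0.0932, 0.1889]
gripper_width: 0.0389
position: [0.4758, 0.0362, 0.1889]
gripper_width: 0.0387
position: [0.4382, 0.1709, 0.1889]
gripper_width: 0.0391
position: [0.4247, 0.2386, 0.1886]
gripper_width: 0.0391
t 37.78 pos [0.4247 0.2386 0.1886] [ 1.7998e+02 -1.0000e-02 -1.3640e+01] w 0.0391 F [ 0.2 -0.5 -1.8]
travel [-0.05   0.04   6.756] rot [ 0.004 -0.002  0.013]
```

```bash
(python3 -m handwheel '{"gripper":[-0.3,-0.3,-0.3,-0.3,-0.3,-0.3,-0.3,-0.3],"travel":[[-0.05,0.04,0.85],[0,0,0.85],[0,0,0.85],[0,0,0.85],[0,0,0.85],[0,0,0.85],[0,0,0.85],[0,0,0.35]],"rotation":[[0,0,0],[0,0,0],[0,0,0],[0,0,0],[0,0,0],[0,0,0],[0,0,0],[0,0,0]]}'
python3 -m handwheel '{"gripper":[-0.3,-0.3,-0.3,-0.3,-0.3,-0.3],"travel":[[0,0,0.15],[0,0,0.1],[0,0,0.05],[0,0,0.05],[0,0,0.03],[0,0,0]],"rotation":[[0,0,0],[0,0,0],[0,0,0],[0,0,0],[0,0,0],[0,0,0]]}'
python3 -m handwheel '{"gripper":[-0.3,-0.3],"travel":[[0,0,0.03],[0,0,0]],"rotation":[[0,0,0],[0,0,0]]}'
python3 -m handwheel '{"gripper":[-0.3,-0.3],"travel":[[0,0,0.03],[0,0,0]],"rotation":[[0,0,0],[0,0,0]]}')| egrep 'pos|force: \['
```

```text
position: [0.423, 0.2363, 0.0602]
force: [-0.1, 0.0, -0.9]
position: [0.4241, 0.2379, 0.0552]
force: [0.7, 0.3, -0.4]
position: [0.4239, 0.2378, 0.0542]
force: [0.1, 0.1, -0.8]
position: [0.4239, 0.2379, 0.0537]
force: [-0.4, 0.2, 0.2]
```

```bash
(python3 -m handwheel '{"gripper":[-0.3,-0.3],"travel":[[0,0,0.03],[0,0,0]],"rotation":[[0,0,0],[0,0,0]]}'
python3 -m handwheel '{"gripper":[-0.3],"travel":[[0,0,0]],"rotation":[[0,0,0]]}')| egrep 'pos|force: \['
```

```text
position: [0.424, 0.2379, 0.0536]
force: [-2.9, -1.4, 7.0]
position: [0.424, 0.2379, 0.0536]
force: [-2.6, -0.8, 5.7]
```

```bash
(python3 -m handwheel '{"gripper":[0,0.1,0.3,0.6,0.6,0.6,0.6,0.6],"travel":[[0,0,0],[0,0,0],[0,0,0],[0,0,0],[0,0,0],[0,0,0],[0,0,0],[0,0,0]],"rotation":[[0,0,0],[0,0,0],[0,0,0],[0,0,0],[0,0,0],[0,0,0],[0,0,0],[0,0,0]]}'
python3 -m handwheel '{"gripper":[0.6,0.6,0.6,0.6,0.6,0.6,0.6,0.6],"travel":[[0,0,-0.3],[0,0,-0.6],[0,0,-0.9],[0,0,-0.9],[0,0,-0.9],[0,0,-0.9],[0,0,-1],[0,0,-1]],"rotation":[[0,0,0],[0,0,0],[0,0,0],[0,0,0],[0,0,0],[0,0,0],[0,0,0],[0,0,0]]}'
python3 -m handwheel '{"gripper":[0.6,0.6,0.6,0.6,0.6,0.6,0.6,0.6],"travel":[[0,0.9,0],[0,0.9,0],[0,0.9,0],[0,0.9,0],[0,0.9,0],[0,0.9,0],[0,0.9,0],[0,0,0]],"rotation":[[0,0,0],[0,0,0],[0,0,0],[0,0,0],[0,0,0],[0,0,0],[0,0,0],[0,0,0]]}')|egrep 't:|pos|width'
python3 - <<'E'
from h import *
a=capture("scene")["color"];b=capture("top")["color"]
cv2.imwrite("pics/fin.png",np.hstack([a[120:320,130:430].repeat(2,0).repeat(2,1)[:,:,::-1],cv2.resize(b[60:310,100:225],(200,400))[:,:,::-1]]))
E
```

```text
t: 40.2
position: [0.4238, 0.2378, 0.0528]
eef_rot: [180.0, -0.0, -13.7]
gripper_width: 0.0681
t: 40.87
position: [0.4237, 0.2377, 0.1842]
eef_rot: [-180.0, -0.0, -13.7]
gripper_width: 0.0682
t: 41.53
position: [0.3935, 0.1135, 0.1834]
eef_rot: [180.0, -0.1, -13.9]
gripper_width: 0.0683
```

View pics/fin.png

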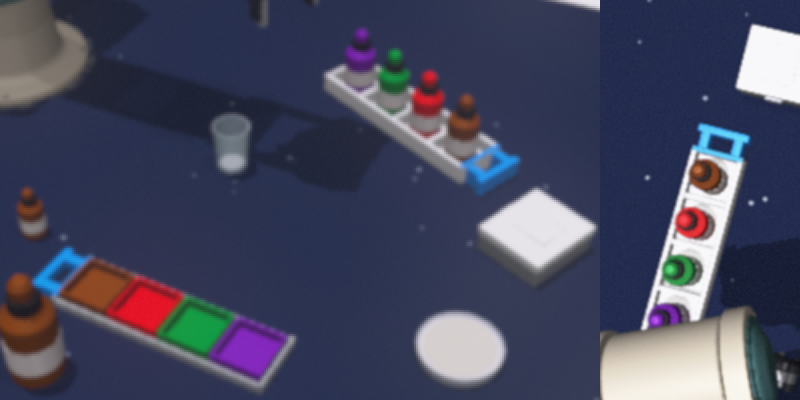

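All four bottles stand upright in the rack as brown, red, green, violet from its blue tab. The petri dish, slide box and beaker have not moved.

```bash
python3 -c "
from station import workorder
print(workorder.hand_in())"
```

```text
the job is handed in; nothing more can be done
None
```

All four bottles stand upright in the white rack as brown, red, green, violet from its blue end, the petri dish, slide box and beaker look unmoved, and the job was handed in at about 42 s of the 115 s allowed (no verdict was returned).

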